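Register a heat sink against the stops of a drilling jig

ROBOT

A 7-joint arm with a two-finger parallel gripper is mounted at the origin on a cart in front of the work surface, level with it; the furniture and walls round the work are solid. World frame = base frame: x ahead of the robot, y to its left, z up, the work surface at z = 0. Lengths are in mm, angles in rad, forces in N, time in s.
With the tool pointing down it reaches from about 425 to 925 mm from the base axis. Payload 6.8 kg.
Tool frame: the origin (TCP) lies at the very end of the fingers, on their centre line; the grasp point (between the pads) lies manip.tcp_to_grasp behind it (manip.tcp_to_grasp is the distance from the TCP to the grasp point, in mm); z points along the fingers, y is the line along which they close (so a half turn about z gives the same grasp; the last joint's range is limited). The gripper opens to 85 mm and grips with 20 to 120 N. Pads are 22 mm wide; open, the fingers measure 114 mm over their backs; the gripper's body (76 mm by 85 mm) begins 54 mm behind the grasp point. The pads swing forward as they close: fully open they stand 13 mm farther back than shut.
Start: joints at [-1.341, 0.477, 0.022, 1.555, -0.011, 1.109, -0.083], TCP at [223.7, 636.872, 210.408] pointing down, gripper open.
Joint ranges: [-2.96, 2.96], [-0.34, 2.1], [-1.41, 1.46], [0.24, 2.44], [-1.37, 4.51], [0.17, 1.92], [-2.96, 2.96]. Speed limits (rad/s): [2.39, 2.39, 3.14, 3.14, 3.14, 3.14, 3.14].

INTERFACE

Orientations are given as a 3x3 rotation matrix whose columns are the frame's x, y, z axes.
In Python, from rig import status, capture, manip, search_frame, masks_of, landmark_of gives the robot as it stands.
- The arm moves only by the shell command python3 -m pendant 'ROWS' [FORCE]. ROWS is a JSON object of lists of equal length, an entry for each row: "dp": the shift along the tool's x, y, z in mm, a list of three; "dr": the turn, a rotation vector about the tool's x, y, z in degrees, a list of three; "claw": the finger opening in mm, from 0 to 85.4. In form: {"dp": [[x, y, z], ...], "dr": [[wx, wy, wz], ...], "claw": [claw, ...]}. A call has 1 to 8 rows; each row is the pose to reach, as a shift and turn from the pose commanded when the call began, along the tool's axes at that moment; what a row does not reach only later rows make up. A row lasts 1/10 s, in which the tool goes at most 50 mm and 8.59 degrees, less where a joint would pass 70% of its speed; a pose out of reach is approached as far as the arm can. A call with a gripper value outside its range is refused whole. The fingers move at their own pace and stop on an object; FORCE is the grip in N (left out, the last holds). Time passes only in rows, so rows that repeat a pose let the fingers close. It gives the time, the measured TCP pose, the force, the opening and the grip force at its end, in the units of the state.
- status.get_obs(): the state, without advancing time (a new reading comes with each control period).
- capture(name): name is "side" or "top"; returns a dict with "img" (400x640x3 uint8, red, green, blue), "fx", "fy", "cx", "cy" (pixels), "R" (3x3) and "t" (3): a world point X has camera coordinates R X + t. Camera axes: x right, y down, z forward; pixel columns grow to the right and rows downward; lengths in mm; the calibration is good to about 2 mm. A picture is of the moment at which its call begins. There is no depth.
- manip.sign_off(): hands the job in; it is judged then, once.
Trained networks look in the newest picture that a camera, given by its name, has taken for a name from the list of things; names that differ only in an ending like _2 or _b are one class to them, and where a whole thing is asked for, a point or a joint stands for the part that bears it (a point fixed in the world has none). Each returns a list of dicts, best first, with "conf" (0 to 1); they miss things now and then, are a little off and sometimes report something else, mostly with a low value. They report only what shows in the picture. A call takes as long as a camera call. They do not tell look-alikes from the thing itself.
- search_frame(camera, query): "position" ([x, y, z] in mm, in world coordinates, good to about 4 mm: the middle of the surface that is visible of it).
- masks_of(camera, query): "mask" (400x640 bool, what is visible of it).
- landmark_of(camera, query): "position" ([x, y, z] in mm, in world coordinates, good to about 4 mm: a listed point, or the origin of a listed thing).
The state is a dict: "clock": time; "joint_positions": joint angles; "qvel": joint speeds; "tau": joint torques, N m; "position": TCP position; "tool_rot": TCP orientation; "force": force on the tool from outside, world axes, zero at the start; "torque": the same for the moment, N m; "grip_width": finger opening in mm; "grasp_force": force on a finger pad.
Only numpy, scipy, OpenCV 4.12 (cv2) and the standard library are available. Lean on these libraries where they do the work, as an engineer would, in place of code of your own. Each camera call takes 0.05 s, during which the arm holds its last target. There are 200 camera calls.

TASK

The finned aluminium heat sink lies loose and a little askew on the drilling jig, the flat dark steel plate with two painted stops. Slide it back until its long side lies flat against the long blue rail, then slide it along that rail until its end butts against the short red stop. Keep it flat on the plate, do not lift it, and let go of it registered against both stops.

Things in the scene. Friction and masses are not known exactly. Their poses are not given: they have to be found in the camera images.
- heat_sink: Silver finned heat sink, a solid block 80 x 60 x 32 mm (x, y, z), about 0.2 kg, loose on the jig plate. Origin at the centre of its underside; x along its 80 mm length, z up. It starts with its length roughly (within about 15 degrees) along the jig's y, 30 to 75 mm clear of both stops, and slides on the plate when pushed with a few newtons.
- jig: Dark grey steel jig plate, 200 x 200 x 8 mm, fixed to the bench (at a different place and turn each time). Origin at the centre of its underside; plate top at z = 8 mm. Its x points to the edge with the blue rail (away from the robot, give or take 17 degrees), its y to the edge with the red stop (to the left seen from the robot), z up. With its length along the jig's y and touching both stops, the heat sink has its origin at x = 50, y = 40, z = 8 mm in this frame.
- back_rail: Blue rail fixed on the far edge of the jig plate: 18 mm thick (x), 170 mm long (y), 22 mm high above the plate. Origin at the centre of its underside, at x = 89, y = 0, z = 8 mm in the jig's frame; axes as the jig's. Its flat stop face looks to -x, 9 mm from its origin (x = 80 mm in the jig's frame).
- side_stop: Short red stop block fixed on the left edge of the jig plate: 60 mm long (x), 18 mm thick (y), 22 mm high above the plate. Origin at the centre of its underside, at x = 30, y = 89, z = 8 mm in the jig's frame; axes as the jig's. Its flat stop face looks to -y, 9 mm from its origin (y = 80 mm in the jig's frame).
Not all that is in view belongs to the job. There is more than one size of the heat_sink; the job needs the middle-sized.

How it is judged (in metres and radians):
On the way, in this order (a step that is already met when the one before it is completed fails the run):
1. the heat sink lies against the blue rail (pressed on it, or less than 4 mm off), its long side along it (within 10 degrees) ((contact force between heat_sink and back_rail above 0.3 N or x of heat_sink in the frame of jig above 0.046 m) and x of heat_sink in the frame of jig above 0.04 m and angle between the x axis of heat_sink and the y axis of jig, either way round below 0.175 rad), for 0.1 s.
2. still along the blue rail, it lies against the red stop (pressed on it, or less than 4 mm off) ((contact force between heat_sink and side_stop above 0.3 N or y of heat_sink in the frame of jig above 0.036 m) and x of heat_sink in the frame of jig above 0.04 m and y of heat_sink in the frame of jig above 0.03 m), for 0.1 s.
At the end, for the whole second after the job is handed in: The heat sink lies at rest flat on the jig plate, its centre within 10 mm of the fully registered place along both jig axes, its length along the blue rail within 10 degrees (x of heat_sink in the frame of jig between 0.04 and 0.06 m and y of heat_sink in the frame of jig between 0.03 and 0.05 m and z of heat_sink in the frame of jig below 0.013 m and angle between the x axis of heat_sink and the y axis of jig, either way round below 0.175 rad and angle between heat_sink's own z axis and vertical below 0.1 rad and linear speed of heat_sink below 0.01 m/s); the robot touches nothing.
It fails at once if the heat sink is lifted more than 15 mm off the plate or tipped by more than 20 degrees (z of heat_sink in the frame of jig above 0.023 m or angle between heat_sink's own z axis and vertical above 0.35 rad).
It also fails if it takes over 38 s, if anything falls off the work surface, if the arm or the gripper's body presses on something with over 40 N, if the wrist force passes 120 N, or if a joint passes its speed limit or range.

## Working session

There is one attempt and no reset: what is moved stays moved. The work goes in short steps, Python scripts to look and compute and a shell command to move; the robot and the scene stay as the last step left them, time stands still between calls to the robot, and variables do not carry over. Pictures are saved under pics/ and viewed, at most 13 in all, crops included, and the job is handed in when it is done.

```bash
mkdir -p pics
python3 - <<'E'
from rig import *
import cv2,numpy as np
for c in ("top","side"):
    r=capture(c); cv2.imwrite(f"pics/{c}0.png",r["img"][:,:,::-1])
    print(c,r["fx"],r["fy"],r["cx"],r["cy"],np.round(r["R"],3).tolist(),np.round(r["t"],1).tolist())
    for q in ("heat_sink","jig","back_rail","side_stop"):
        print(q,[(np.round(d["position"],0).tolist(),round(d["conf"],2)) for d in search_frame(c,q)],[(np.round(d["position"],0).tolist(),round(d["conf"],2)) for d in landmark_of(c,q)])
o=status.get_obs();print(o["clock"],o["position"],np.round(o["tool_rot"],3).tolist(),manip.tcp_to_grasp,o["grip_width"])
E
```

```text
top 479.88986238473575 479.88986238473575 323.64586721516605 193.13744620650107 [[0.002, -0.999, -0.04], [-0.995, 0.002, -0.105], [0.105, 0.04, -0.994]] [-146.1, 572.1, 1199.6]
heat_sink [([465.0, 126.0, 16.0], 0.73), ([608.0, -488.0, 35.0], 0.64), ([518.0, -66.0, 16.0], 0.57), ([500.0, -43.0, 13.0], 0.54)] [([463.0, 127.0, -2.0], 0.87), ([624.0, -494.0, 2.0], 0.73), ([519.0, -65.0, 12.0], 0.67)]
jig [([498.0, -46.0, 9.0], 0.65)] [([510.0, -46.0, 2.0], 0.97)]
back_rail [([595.0, -62.0, 31.0], 0.63)] [([600.0, -66.0, 9.0], 0.81), ([509.0, -47.0, 1.0], 0.38)]
side_stop [([549.0, 32.0, 30.0], 0.7)] [([548.0, 35.0, 9.0], 0.5)]
side 459.5673995987625 459.5673995987625 322.97458902357164 205.01666774518557 [[0.871, 0.49, 0.019], [0.392, -0.672, -0.629], [-0.295, 0.556, -0.777]] [-401.2, -295.9, 1375.7]
heat_sink [([524.0, -74.0, 30.0], 0.95), ([629.0, -503.0, 40.0], 0.91), ([472.0, 118.0, 18.0], 0.7)] [([624.0, -496.0, 0.0], 0.92), ([517.0, -60.0, 5.0], 0.83), ([470.0, 127.0, -1.0], 0.72)]
jig [([527.0, -69.0, 7.0], 0.78)] [([510.0, -54.0, 1.0], 0.78)]
back_rail [([602.0, -72.0, 31.0], 0.76)] [([599.0, -61.0, 9.0], 0.73)]
side_stop [([554.0, 24.0, 27.0], 0.55)] [([552.0, 32.0, 8.0], 0.78)]
0.9 [223.68991854 636.85556703 210.41413458] [[-0.943, 0.331, -0.0], [0.331, 0.943, 0.0], [0.0, 0.0, -1.0]] 18.700000000000003 85.18411620353646
```

View top.

View pics/top0.png

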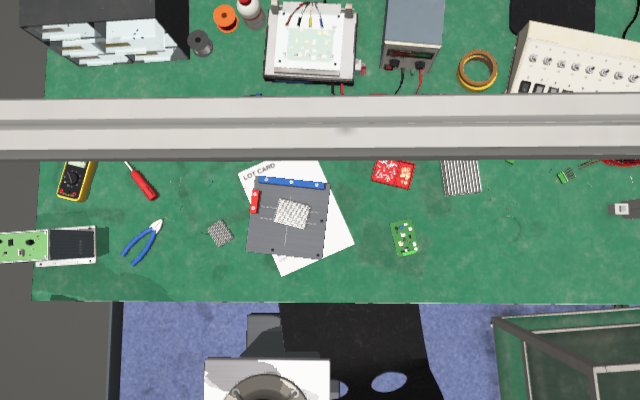

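View pics/side0.png

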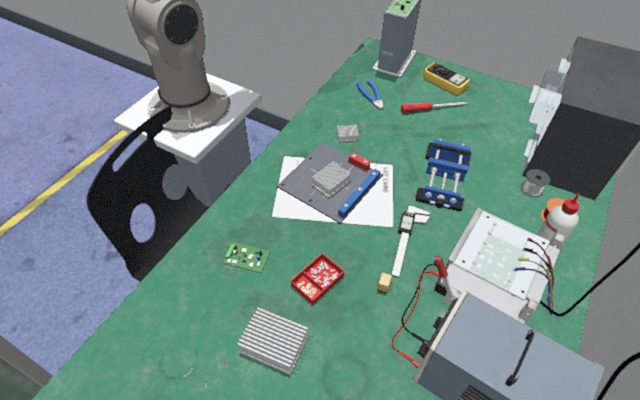

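Top view: the jig is at about (290,218) on a paper card, blue rail on top (292,183), red stop at left (255,200), the middle-sized sink on the plate at (293,213). Look-alikes are at (220,233, small) and (461,177, large). The side view agrees and shows a tall box at (395,40), on the arm's way in.

```bash
cat > h.py <<'E'
from rig import *
import cv2,numpy as np
def bp(r,px,z):
    px=np.asarray(px,float).reshape(-1,2)
    d=np.c_[(px[:,0]-r["cx"])/r["fx"],(px[:,1]-r["cy"])/r["fy"],np.ones(len(px))]@r["R"]
    C=-r["R"].T@r["t"]; return C+d*((z-C[2])/d[:,2])[:,None]
def pj(r,X):
    c=r["R"]@np.asarray(X,float)+r["t"]; return r["fx"]*c[0]/c[2]+r["cx"],r["fy"]*c[1]/c[2]+r["cy"]
def rect(r,mask,z):
    n,l,s,_=cv2.connectedComponentsWithStats(mask.astype(np.uint8)); m=l==1+np.argmax(s[1:,4])
    v,u=np.nonzero(m); w=bp(r,np.c_[u,v],z)[:,:2].astype(np.float32)
    (c,wh,a)=cv2.minAreaRect(w)
    if wh[0]<wh[1]: a-=90; wh=wh[::-1]
    return np.round(c,1),np.round(wh,1),round((a+90)%180-90,1)   # centre, size, world angle of long side
E
python3 - <<'E'
from h import *
for c in ("top","side"):
    r=capture(c)
    for q,z in (("heat_sink",40),("back_rail",30),("side_stop",30),("jig",8)):
        for d in masks_of(c,q):
            if d["conf"]>.4: print(c,q,round(d["conf"],2),*rect(r,d["mask"],z))
    if c=="side":
        b=bp(r,[(380,70),(407,74),(415,55)],0);print(b)
        # top of tall box: above base corner
        for h in (100,150,200,250): print(h,[np.round(pj(r,[*p[:2],h]),0) for p in b])
E
```

```text
top heat_sink 0.86 [ 609.7 -489.7] [90.6 84.3] -86.4
top heat_sink 0.65 [469.8 113.8] [62.5 50.1] 35.8
top heat_sink 0.61 [517.8 -65.2] [79.4 61.1] 75.9
top back_rail 0.65 [599.3 -63.4] [168.4  19. ] 83.5
top side_stop 0.47 [550.7  31. ] [60.1 21. ] -6.7
top jig 0.7 [512.4 -51.4] [201.8 201.1] 83.6
side heat_sink 0.78 [523.4 -76.6] [101.4  77.4] 76.5
side heat_sink 0.74 [481.8  94. ] [60.3 55.1] -59.5
side back_rail 0.92 [600.9 -71.5] [177.7  23.9] 84.3
side side_stop 0.58 [554.   23.3] [63.6 35.4] -5.4
side jig 0.73 [512.1 -47.8] [218.9 201.7] 83.7
[[415.45136029 462.08305148   0.        ]
 [500.62971499 487.50156306   0.        ]
 [481.82685695 602.58391608   0.        ]]
100 [array([384.,  42.]), array([412.,  46.]), array([420.,  28.])]
150 [array([386.,  28.]), array([415.,  32.]), array([423.,  13.])]
200 [array([388.,  12.]), array([418.,  16.]), array([426.,  -2.])]
250 [array([390.,  -5.]), array([421.,  -1.]), array([430., -19.])]
```

```bash
python3 -m pendant '{"dp":[[0,-45,-20],[0,-90,-40],[0,-135,-60],[0,-180,-80],[0,-205,-80],[-49,-208,-80],[-98,-215,-80],[-145,-228,-80]],"dr":[[0,0,0],[0,0,0],[0,0,0],[0,0,0],[0,0,0],[0,0,0],[0,0,0],[0,0,0]],"claw":[75,65,55,40,40,40,40,40]}'
```

```text
clock: 2.2
position: [286.4, 373.1, 291.0]
tool_rot: [[-0.944, 0.33, 0.001], [0.33, 0.944, 0.002], [-0.0, 0.002, -1.0]]
force: [0.1, 1.1, -0.5]
grip_width: 40.3
grasp_force: 0.0
```

```bash
python3 -m pendant '{"dp":[[-46,-18,0],[-90,-40,0],[-131,-67,0],[-169,-98,0],[-204,-132,0],[-235,-171,0],[-262,-212,0],[-284,-256,0]],"dr":[[0,0,-2],[0,0,-4],[0,0,-6],[0,0,-8],[0,0,-10],[0,0,-12],[0,0,-13],[0,0,-13]],"claw":[40,40,40,40,40,40,40,40]}'
```

```text
clock: 3.0
position: [468.7, 36.1, 290.7]
tool_rot: [[-0.994, 0.11, 0.001], [0.11, 0.994, 0.0], [-0.001, 0.0, -1.0]]
force: [0.3, 0.1, -1.3]
grip_width: 39.8
grasp_force: 0.0
```

```bash
cat >> h.py <<'E'
J=np.array([512,-50.]); JR=np.array([[.9938,.1115],[-.1115,.9938]])  # columns jig x,y in world
def go(jx,jy,z):   # tool shift from current pose to a jig-frame point at world z
    o=status.get_obs(); w=np.r_[J+JR@[jx,jy],z]
    print("now jig",np.round(JR.T@(o["position"][:2]-J),1),"z",round(o["position"][2],1),"dp",np.round(o["tool_rot"].T@(w-o["position"]),1),"yaw y",np.degrees(np.arctan2(o["tool_rot"][1,1],o["tool_rot"][0,1])).round(1))
E
python3 -c "
from h import *
go(-55,-14,120);go(-55,-14,16)"
```

```text
now jig [-52.6  80.7] z 290.7 dp [  2.7 -94.8 170.7] yaw y 83.7
now jig [-52.6  80.7] z 290.7 dp [  2.8 -94.8 274.7] yaw y 83.7
```

```bash
python3 -m pendant '{"dp":[[3,-40,25],[5,-80,50],[8,-95,90],[8,-95,135],[8,-95,180],[8,-95,220],[8,-95,245],[8,-95,245]],"dr":[[0,0,0],[0,0,0],[0,0,0],[0,0,0],[0,0,0],[0,0,0],[0,0,0],[0,0,0]],"claw":[40,40,40,40,40,40,40,40]}'
python3 - <<'E'
from h import *
import cv2
a=capture("top")["img"];b=capture("side")["img"]
f=lambda i,u,v:cv2.resize(i[v:v+130,u:u+130],(400,400),interpolation=cv2.INTER_CUBIC)
cv2.imwrite("pics/a1.png",np.hstack([f(a,225,160),f(b,265,120)])[:,:,::-1])
go(-60,-14,17)
E
```

```text
clock: 3.8
position: [447.1, -55.6, 42.9]
tool_rot: [[-0.994, 0.111, -0.006], [0.111, 0.994, -0.001], [0.006, -0.002, -1.0]]
force: [-0.3, 0.1, -0.2]
grip_width: 39.7
grasp_force: 0.0
now jig [-61.1 -12.7] z 45.9 dp [-1.1 -1.3 28.9] yaw y 83.6
```

View pics/a1.png

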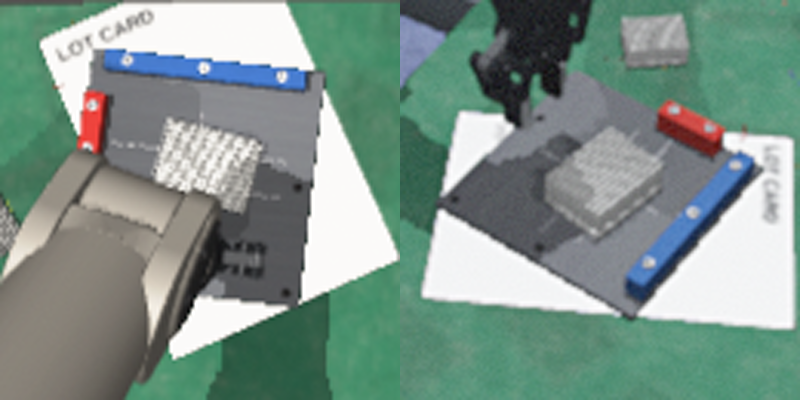

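Left crop: the open fingers stand near the front edge of the plate (230,260), clear of the sink at (210,165). Now I lower them and push.

```bash
python3 -m pendant '{"dp":[[0,0,15],[0,0,29],[0,0,29],[-10,0,29],[-20,0,29],[-28,0,29],[-35,0,29],[-42,0,29]],"dr":[[0,0,0],[0,0,0],[0,0,0],[0,0,0],[0,0,0],[0,0,0],[0,0,0],[0,0,0]],"claw":[40,40,40,40,40,40,40,40]}'; python3 -m pendant '{"dp":[[-5,0,0],[-10,0,0],[-14,0,0],[-18,0,0],[-21,0,0],[-23,0,0],[-23,0,0],[-23,0,0]],"dr":[[0,0,0],[0,0,0],[0,0,0],[0,0,0],[0,0,0],[0,0,0],[0,0,0],[0,0,0]],"claw":[40,40,40,40,40,40,40,40]}'; python3 -c "
from h import *
r=capture('top')
for d in masks_of('top','heat_sink'): print(d['conf'],*rect(r,d['mask'],40))
go(9,-14,17)"
```

```text
clock: 4.7
position: [485.9, -59.4, 16.7]
tool_rot: [[-0.994, 0.112, -0.012], [0.112, 0.994, 0.004], [0.012, 0.002, -1.0]]
force: [-30.3, 5.4, 50.3]
grip_width: 40.0
grasp_force: 25.0
clock: 5.5
position: [509.3, -62.5, 17.1]
tool_rot: [[-0.994, 0.112, -0.009], [0.112, 0.994, 0.003], [0.01, 0.002, -1.0]]
force: [-17.2, 2.1, 28.8]
grip_width: 39.7
grasp_force: 14.6
0.96 [ 611.7 -489.8] [91.8 89.9] -83.6
0.5 [485.6 126.5] [45.7 22.6] -49.1
now jig [ -1.3 -12.7] z 17.1 dp [-10.3  -1.3  -0. ] yaw y 83.6
```

Fingers press on the plate (50 N upward), so I raise a little before going on.

```bash
python3 -m pendant '{"dp":[[0,0,-4],[0,0,-6],[0,0,-6]],"dr":[[0,0,0],[0,0,0],[0,0,0]],"claw":[40,40,40]}'; python3 -m pendant '{"dp":[[-2,0,0],[-4,0,0],[-6,0,0],[-6,0,0]],"dr":[[0,0,0],[0,0,0],[0,0,0],[0,0,0]],"claw":[40,40,40,40]}'
python3 - <<'E'
from h import *
import cv2
a=capture("top")["img"];b=capture("side")["img"]
f=lambda i,u,v:cv2.resize(i[v:v+130,u:u+130],(400,400),interpolation=cv2.INTER_CUBIC)
cv2.imwrite("pics/a2.png",np.hstack([f(a,225,160),f(b,265,120)])[:,:,::-1])
go(9,-14,22)
E
```

```text
clock: 5.9
position: [515.1, -62.7, 22.8]
tool_rot: [[-0.994, 0.11, 0.001], [0.11, 0.994, -0.0], [-0.001, -0.0, -1.0]]
force: [0.3, -0.1, 0.2]
grip_width: 39.6
grasp_force: 0.0
clock: 6.3
position: [520.6, -63.4, 22.3]
tool_rot: [[-0.994, 0.111, 0.0], [0.111, 0.994, -0.0], [-0.0, -0.0, -1.0]]
force: [0.9, -0.2, 0.4]
grip_width: 39.5
grasp_force: 0.0
now jig [  9.6 -12.4] z 22.3 dp [ 0.6 -1.6  0.3] yaw y 83.6
```

View pics/a2.png

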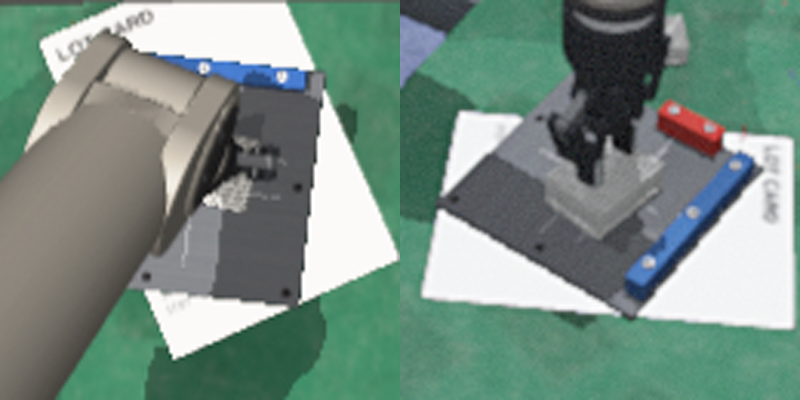

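Run:
```python
from h import *
o=status.get_obs(); p=o["position"]; R=o["tool_rot"]; print(p,o["joint_positions"],o["force"])
for c,u0,v0,off in (("top",225,160,0),("side",265,120,400)):
    r=capture(c)
    for s in (-20,20):
        for z in (p[2],60):
            u,v=pj(r,[p[0]+R[0,1]*s,p[1]+R[1,1]*s,z]); print(c,s,z,round((u-u0)*400/130+off),round((v-v0)*400/130))
    for d in masks_of(c,"heat_sink"): print(c,round(d["conf"],2),*rect(r,d["mask"],40))
    i=r["img"][v0+20:v0+100,u0+20:u0+120]; cv2.imwrite(f"pics/z{c}.png",cv2.resize(i,(400,320),interpolation=cv2.INTER_CUBIC)[:,:,::-1])
cv2.imwrite("pics/a3.png",np.hstack([cv2.imread("pics/ztop.png"),cv2.imread("pics/zside.png")]))
```

```text
[520.16415261 -63.38512598  22.27525843] [-0.3552117   0.54098834  0.4552923   2.08059334 -0.40873054  0.60594379
  1.84411366] [-0.63360574 -0.11579007 -0.82006561]
top -20 22.275258426796977 228 167
top -20 60 224 165
top 20 22.275258426796977 181 162
top 20 60 175 159
top 0.95 [ 611.7 -488.5] [96.2 92.2] -85.3
top 0.42 [497.7 -84. ] [35.9 30.5] 77.6
side -20 22.275258426796977 590 199
side -20 60 592 168
side 20 22.275258426796977 618 170
side 20 60 620 139
side 0.75 [ 627.4 -497. ] [118.8  97. ] 7.3
side 0.67 [524.9 -76.7] [97.9 77.3] 74.6
```

View pics/a3.png

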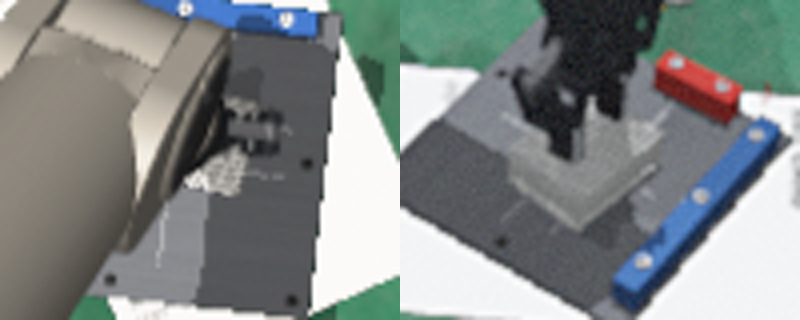

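The sink has not moved: at TCP z = 17 the tips ride on top of it. I back off and find the real tip height.

```bash
python3 -m pendant '{"dp":[[0,0,-15],[0,0,-30],[35,0,-30],[75,0,-30],[75,0,-20],[75,0,0],[75,0,0]],"dr":[[0,0,0],[0,0,0],[0,0,0],[0,0,0],[0,0,0],[0,0,0],[0,0,0]],"claw":[40,40,40,40,40,40,40]}'
python3 - <<'E'
from h import *
go(-66,-14,22)
p=status.get_obs()["position"];R=status.get_obs()["tool_rot"]
r=capture("side"); u0,v0=265,100
for s in (-27,27):
  for z in (8,22,40,60):
    u,v=pj(r,[p[0]+R[0,1]*s,p[1]+R[1,1]*s,z]); print(s,z,round((u-u0)*5),round((v-v0)*5))
cv2.imwrite("pics/a4.png",cv2.resize(r["img"][v0:v0+110,u0:u0+130],(650,550),interpolation=cv2.INTER_CUBIC)[:,:,::-1])
E
```

```text
clock: 7.3
position: [445.0, -54.8, 21.8]
tool_rot: [[-0.994, 0.11, -0.002], [0.11, 0.994, 0.0], [0.002, -0.0, -1.0]]
force: [-0.4, -0.0, 0.2]
grip_width: 40.3
grasp_force: 0.0
now jig [-66.  -12.3] z 21.8 dp [-0.  -1.7 -0.2] yaw y 83.7
-27 8 182 385
-27 22 182 366
-27 40 181 342
-27 60 181 314
27 8 244 324
27 22 244 306
27 40 244 282
27 60 245 254
```

View pics/a4.png

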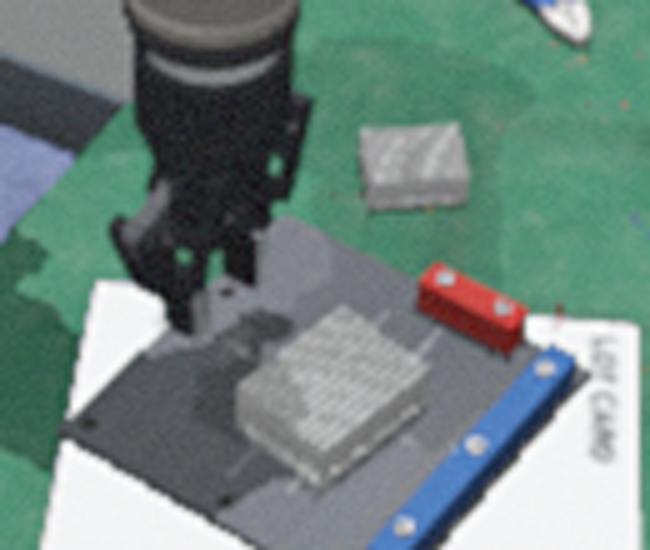

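Tips end at (185,332) and (245,285), i.e. about z = 40–45 mm in the world while the TCP reads 22, so the tips are ~20 mm higher than reported. I go lower by 20 with a force check.

```bash
python3 -m pendant '{"dp":[[0,0,7],[0,0,14],[0,0,20],[0,0,20]],"dr":[[0,0,0],[0,0,0],[0,0,0],[0,0,0]],"claw":[40,40,40,40]}'; python3 -m pendant '{"dp":[[-8,0,0],[-16,0,0],[-24,0,0],[-32,0,0],[-38,0,0],[-40,0,0]],"dr":[[0,0,0],[0,0,0],[0,0,0],[0,0,0],[0,0,0],[0,0,0]],"claw":[40,40,40,40,40,40]}';python3 - <<'E'
from h import *
for c in ("top","side"):
    r=capture(c)
    for d in masks_of(c,"heat_sink"): print(c,round(d["conf"],2),*rect(r,d["mask"],40))
go(9,-14,2)
E
```

```text
clock: 7.75
position: [445.1, -55.1, 1.7]
tool_rot: [[-0.994, 0.111, -0.001], [0.111, 0.994, -0.0], [0.001, -0.0, -1.0]]
force: [0.0, -0.5, -0.2]
grip_width: 40.0
grasp_force: 0.0
clock: 8.35
position: [486.0, -59.7, 2.4]
tool_rot: [[-0.994, 0.111, 0.0], [0.111, 0.994, -0.0], [-0.0, -0.0, -1.0]]
force: [-2.0, -0.2, 1.5]
grip_width: 40.1
grasp_force: 1.0
top 0.9 [ 612.  -489.8] [92.3 90.2] -83.4
top 0.58 [541.6 -77.9] [90.  44.1] 44.1
top 0.51 [474.1 119.7] [44.2 43.2] -54.2
side 0.84 [531.1 -74.6] [100.4  72.4] 83.5
side 0.6 [483.6  95.1] [60.3 52.5] -59.4
now jig [-25.3 -12.3] z 2.4 dp [-34.3  -1.8   0.4] yaw y 83.6
```

The push now works: the sink moved and aligned to 83.5°. I continue to the rail.

```bash
python3 -m pendant '{"dp":[[-7,0,0],[-14,0,0],[-20,0,0],[-26,0,0],[-30,0,0],[-32,0,0]],"dr":[[0,0,0],[0,0,0],[0,0,0],[0,0,0],[0,0,0],[0,0,0]],"claw":[40,40,40,40,40,40]}';  python3 -m pendant '{"dp":[[-2,0,0],[-3,0,0],[-3,0,0]],"dr":[[0,0,0],[0,0,0],[0,0,0]],"claw":[40,40,40]}';python3 - <<'E'
from h import *
for c in ("top","side"):
    r=capture(c)
    for d in masks_of(c,"heat_sink"): print(c,round(d["conf"],2),*rect(r,d["mask"],40))
go(9,-14,2)
E
```

```text
clock: 9.15
position: [517.7, -63.1, 2.3]
tool_rot: [[-0.994, 0.111, 0.0], [0.111, 0.994, -0.0], [-0.0, -0.0, -1.0]]
force: [-2.3, 0.0, 0.9]
grip_width: 40.0
grasp_force: 0.9
clock: 9.45
position: [519.1, -63.2, 2.2]
tool_rot: [[-0.994, 0.111, -0.002], [0.111, 0.994, 0.0], [0.002, 0.0, -1.0]]
force: [-4.0, 0.4, 2.5]
grip_width: 40.2
grasp_force: 2.3
top 0.78 [ 611.8 -489.5] [91.8 91. ] -83.8
top 0.6 [487.7 131.2] [46.2 18.2] -44.5
side 0.64 [560.6 -77.5] [98.9 63.7] 82.6
side 0.56 [ 628.2 -497. ] [117.4  95.9] 6.8
now jig [  8.6 -12.3] z 2.2 dp [-0.4 -1.7  0.2] yaw y 83.6
```

```bash
python3 -m pendant '{"dp":[[-2,0,0],[-4,0,0],[-4,0,0],[-4,0,0]],"dr":[[0,0,0],[0,0,0],[0,0,0],[0,0,0]],"claw":[40,40,40,40]}';python3 - <<'E'
from h import *
r=capture("side"); u0,v0=265,100
for d in masks_of("side","heat_sink"): print(round(d["conf"],2),*rect(r,d["mask"],40))
go(9,-14,2)
cv2.imwrite("pics/a5.png",cv2.resize(r["img"][v0:v0+110,u0:u0+130],(650,550),interpolation=cv2.INTER_CUBIC)[:,:,::-1])
E
```

```text
clock: 10.05
position: [518.9, -63.2, 1.6]
tool_rot: [[-0.994, 0.111, -0.009], [0.111, 0.994, 0.002], [0.009, 0.001, -1.0]]
force: [-14.5, 2.2, 10.5]
grip_width: 40.0
grasp_force: 7.3
0.82 [559.7 -76.9] [101.2  65.6] 83.7
0.81 [ 627.4 -496.7] [120.2  97.1] 7.2
0.58 [496.4 104.7] [48.4 13.7] -62.9
now jig [  8.4 -12.4] z 1.6 dp [-0.6 -1.6 -0.4] yaw y 83.6
```

View pics/a5.png

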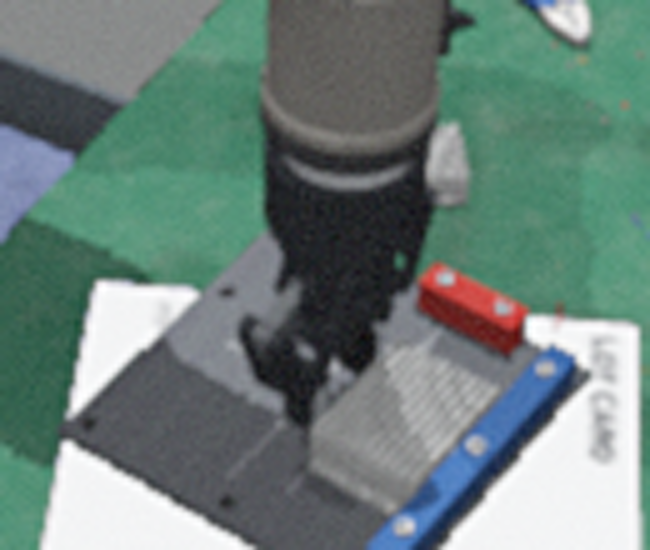

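The sink lies flush against the blue rail (stalled at 14 N, 83.7°). I now go round to its right end with closed fingers.

```bash
python3 -m pendant '{"dp":[[10,0,0],[20,0,-5],[20,0,-45],[20,0,-85],[0,-35,-85],[-20,-70,-85],[-38,-85,-85],[-38,-85,-85]],"dr":[[0,0,0],[0,0,0],[0,0,0],[0,0,0],[0,0,0],[0,0,0],[0,0,0],[0,0,0]],"claw":[40,40,40,40,20,0,0,0]}';python3 - <<'E'
from h import *
for c in ("top","side"):
    r=capture(c)
    for d in masks_of(c,"heat_sink")+masks_of(c,"back_rail"): print(c,round(d["conf"],2),*rect(r,d["mask"],40))
    if c=="side": cv2.imwrite("pics/a6.png",cv2.resize(r["img"][80:210,265:425],(800,650)[:1]+(600,),interpolation=cv2.INTER_CUBIC)[:,:,::-1])
go(50,-88,8)
E
```

```text
clock: 10.95
position: [555.0, -156.1, 88.7]
tool_rot: [[-0.993, 0.114, 0.005], [0.114, 0.993, -0.003], [-0.005, -0.002, -1.0]]
force: [-0.1, 0.3, 0.5]
grip_width: -0.1
grasp_force: 0.0
top 0.82 [ 610.3 -489.6] [94.3 90.1] -85.3
top 0.8 [470.6 115.8] [56.2 43.3] 35.1
top 0.57 [603.4  -9.7] [56.4 18. ] 89.8
side 0.8 [560.5 -78.4] [98.4 62.4] 85.1
side 0.66 [ 628.  -497.1] [118.4  96.1] 6.2
side 0.55 [492.6 100.3] [61.9 29.7] -63.3
side 0.91 [605. -78.] [178.3  24.6] 83.7
now jig [ 51.1 -96.2] z 87.3 dp [ 1.1  8.1 79.3] yaw y 83.7
```

View pics/a6.png

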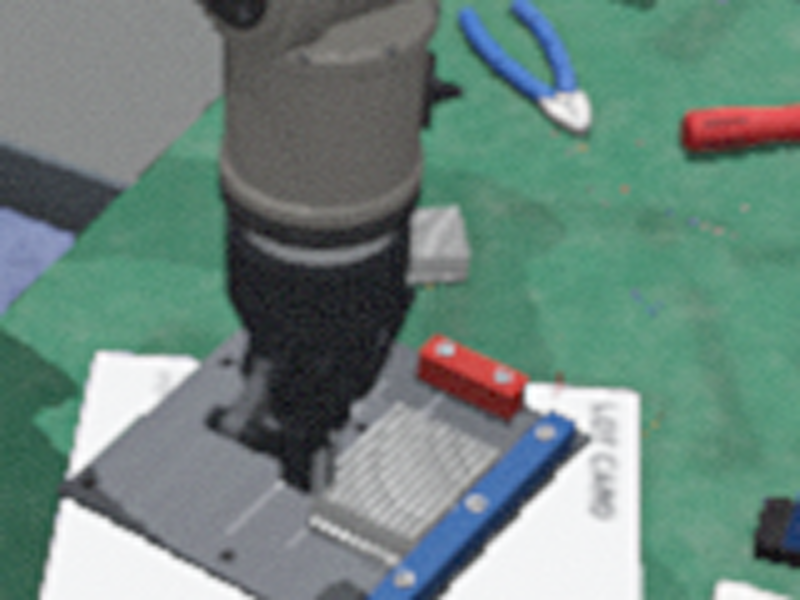

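The sink stays flush on the rail; the closed fingers hang free beyond its right end. Lowering there.

```bash
python3 -m pendant '{"dp":[[0,0,35],[0,0,60],[0,0,70],[0,0,76],[0,0,79],[0,0,79]],"dr":[[0,0,0],[0,0,0],[0,0,0],[0,0,0],[0,0,0],[0,0,0]],"claw":[0,0,0,0,0,0]}';  python3 - <<'E'
from h import *
r=capture("side"); u0,v0=265,100
o=status.get_obs();p=o["position"];print(o["force"])
for z in (8,20,30,40): print(z,[round(x) for x in (np.array(pj(r,[*p[:2],z]))-[u0,v0])*5])
go(50,-75,8)
cv2.imwrite("pics/a7.png",cv2.resize(r["img"][v0:v0+110,u0:u0+130],(650,550),interpolation=cv2.INTER_CUBIC)[:,:,::-1])
E
```

```text
clock: 11.85
position: [553.0, -152.5, 9.0]
tool_rot: [[-0.994, 0.111, 0.001], [0.111, 0.994, -0.0], [-0.001, -0.0, -1.0]]
force: [-0.0, -0.1, 0.0]
grip_width: 0.4
grasp_force: 0.0
[ 0.10405619 -0.29483592  0.14339018]
8 [303, 562]
20 [303, 547]
30 [304, 534]
40 [304, 521]
now jig [ 52.3 -97.4] z 9.2 dp [ 2.3 22.4  1.2] yaw y 83.6
```

View pics/a7.png

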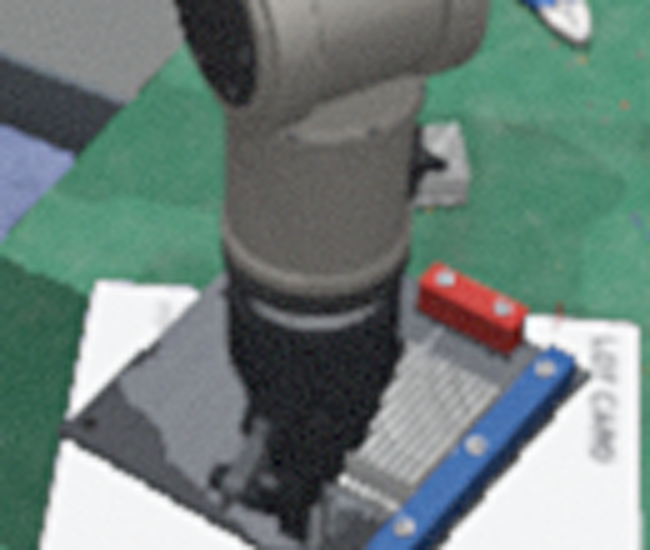

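Tips at (300,535), about z = 28 mm, no contact. I lower by 7 and push along the rail.

```bash
python3 -m pendant '{"dp":[[2,0,7],[2,12,7],[2,24,7],[2,34,7],[2,42,7],[2,50,7],[2,58,7],[2,65,7]],"dr":[[0,0,0],[0,0,0],[0,0,0],[0,0,0],[0,0,0],[0,0,0],[0,0,0],[0,0,0]],"claw":[0,0,0,0,0,0,0,0]}';  python3 - <<'E'
from h import *
for c in ("top","side"):
    r=capture(c)
    for d in masks_of(c,"heat_sink"): print(c,round(d["conf"],2),*rect(r,d["mask"],40))
go(50,-15,2)
E
```

```text
clock: 12.7
position: [557.8, -87.1, 1.4]
tool_rot: [[-0.994, 0.111, 0.0], [0.111, 0.994, -0.0], [-0.0, -0.0, -1.0]]
force: [-0.1, -0.5, -0.6]
grip_width: 0.6
grasp_force: 0.6
top 0.61 [ 611.8 -489.9] [92.2 89.6] -83.7
side 0.88 [ 628.6 -497. ] [118.7  97. ] 6.8
side 0.82 [580.3 -48.7] [103.5  40.7] -89.4
now jig [ 49.6 -32.1] z 1.4 dp [-0.4 17.1 -0.6] yaw y 83.7
```

```bash
python3 -m pendant '{"dp":[[0,6,0],[0,11,0],[0,15,0],[0,18,0],[0,18,0]],"dr":[[0,0,0],[0,0,0],[0,0,0],[0,0,0],[0,0,0]],"claw":[0,0,0,0,0]}'; python3 -m pendant '{"dp":[[0,2,0],[0,4,0],[0,4,0]],"dr":[[0,0,0],[0,0,0],[0,0,0]],"claw":[0,0,0]}';python3 - <<'E'
from h import *
r=capture("side"); u0,v0=265,100
go(50,-15,2)
cv2.imwrite("pics/a8.png",cv2.resize(r["img"][v0:v0+110,u0:u0+130],(650,550),interpolation=cv2.INTER_CUBIC)[:,:,::-1])
E
```

```text
clock: 13.4
position: [559.6, -71.1, 1.5]
tool_rot: [[-0.994, 0.112, 0.0], [0.112, 0.994, -0.002], [-0.001, -0.002, -1.0]]
force: [-0.9, -4.9, 0.9]
grip_width: 0.0
grasp_force: 2.6
clock: 13.7
position: [559.6, -71.0, 1.6]
tool_rot: [[-0.993, 0.115, 0.001], [0.115, 0.993, -0.006], [-0.001, -0.006, -1.0]]
force: [-0.7, -13.2, 0.4]
grip_width: -0.4
grasp_force: 6.7
now jig [ 49.6 -15.6] z 1.6 dp [-0.4  0.6 -0.4] yaw y 83.4
```

View pics/a8.png

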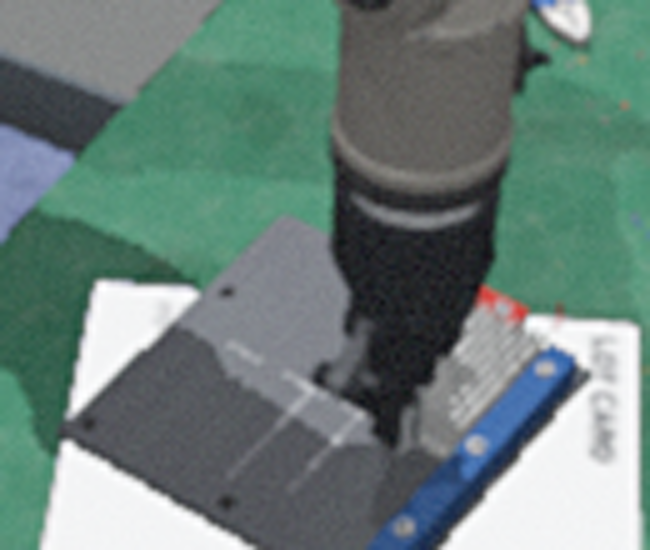

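It stalled at 13 N against the red stop at the expected place. I back straight off and check.

```bash
python3 -m pendant '{"dp":[[0,-10,0],[0,-25,0],[0,-40,-10],[0,-45,-50],[20,-80,-90],[60,-110,-110],[90,-140,-110],[90,-140,-110]],"dr":[[0,0,0],[0,0,0],[0,0,0],[0,0,0],[0,0,0],[0,0,0],[0,0,0],[0,0,0]],"claw":[0,0,0,0,0,0,0,0]}';python3 - <<'E'
from h import *
for c in ("top","side"):
    r=capture(c)
    for q,z in (("heat_sink",40),("back_rail",30),("side_stop",30)):
        for d in masks_of(c,q):
            k=rect(r,d["mask"],z); print(c,q,round(d["conf"],2),*k,"jig",np.round(JR.T@(k[0]-J),1))
    u0,v0=(225,150) if c=="top" else (265,110)
    cv2.imwrite(f"pics/z{c}.png",cv2.resize(r["img"][v0:v0+120,u0:u0+130],(400,369),interpolation=cv2.INTER_CUBIC)[:,:,::-1])
cv2.imwrite("pics/a9.png",np.hstack([cv2.imread("pics/ztop.png"),cv2.imread("pics/zside.png")]))
E
```

```text
clock: 14.55
position: [449.8, -199.9, 113.0]
tool_rot: [[-0.993, 0.12, -0.0], [0.12, 0.993, 0.0], [0.0, 0.0, -1.0]]
force: [-0.1, 0.3, -0.9]
grip_width: -0.1
grasp_force: 0.0
top heat_sink 0.96 [564.  -20.7] [85.6 63.9] 82.2 jig [48.4 34.9]
top heat_sink 0.95 [469.4 115.9] [55.6 43.3] 35.1 jig [-60.8 160.1]
top heat_sink 0.79 [ 609.4 -490.2] [94.6 89. ] -86.9 jig [ 145.9 -426.6]
top back_rail 0.93 [600.2 -62.2] [166.5  22.3] 82.9 jig [89.  -2.3]
top side_stop 0.43 [549.8  32.4] [62.3 23.7] -6.1 jig [28.4 86.1]
side heat_sink 0.85 [ 627.9 -497.2] [119.6  95.4] 6.6 jig [ 165.  -431.5]
side heat_sink 0.81 [567.2 -31.5] [97.3 60.9] 82.6 jig [52.8 24.5]
side heat_sink 0.52 [481.9  94.1] [60.3 55.9] -59.5 jig [-46.  139.9]
side back_rail 0.72 [601.9 -70.6] [181.8  25.3] 83.8 jig [ 91.6 -10.4]
side side_stop 0.63 [548.3  33.8] [57.3 34.9] 21.1 jig [26.7 87.3]
```

View pics/a9.png

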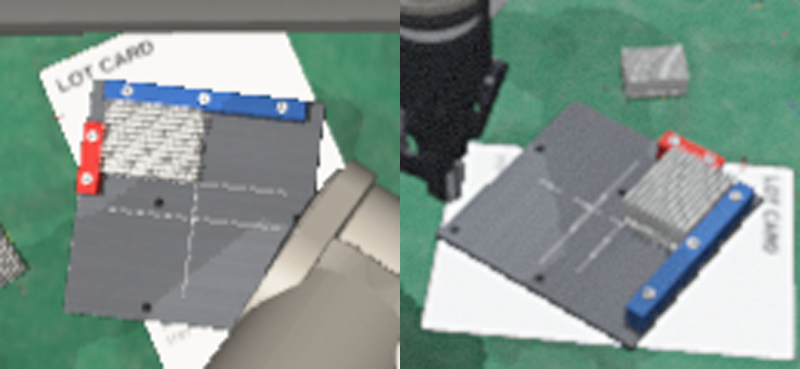

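Both views show the sink flush against the blue rail and the red stop, flat on the plate, with the arm clear of it.

```bash
python3 -c "
from rig import *
print(manip.sign_off())"
```

```text
the job is handed in; nothing more can be done
None
```

I slid the heat sink flat against the blue rail, then along it into the red stop, and handed the job in at about 15 s with the arm clear; the final pictures show it flush on both stops, but the sign-off gave no verdict. My first push rode over the sink's top and pressed up to about 50 N on the wrist (limit 120 N) without moving it.

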